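# Strip the glue-up: pull off the edge clips, sort out the broken ones, tally the job

## Robot

A 6-joint arm with a two-finger parallel gripper is mounted at the origin on the work surface. World frame = base frame: x ahead of the robot, y to its left, z up, the work surface at z = 0. Lengths are in m, angles in rad, forces in N, time in s.
With the tool pointing down it reaches from about 0.375 to 0.975 m from the base axis. Payload 3.8 kg.
Tool frame: the origin (TCP) lies at the very end of the fingers, on their centre line; the grasp point (between the pads) lies 19 mm behind it; z points along the fingers, y is the line along which they close (so a half turn about z gives the same grasp; the last joint's range is limited). The gripper opens to 88 mm and grips with 3 to 60 N. Pads are 18 mm wide; open, the fingers measure 123 mm over their backs; the gripper's body (75 mm by 187 mm) begins 45 mm behind the grasp point.
Start: joints at [1.09, 0.264, 1.604, -0, 1.274, -0.037], TCP at [0.29, 0.61, 0.239] pointing down, gripper open.
Joint ranges: [-2.63, 2.63], [-0.94, 2.18], [0.31, 2.57], [-1.31, 4.45], [0, 2.66], [-2.55, 2.55]. Speed limits (rad/s): [2.57, 2.57, 3.14, 3.14, 3.14, 3.14].

## Interface

Orientations are given as a 3x3 rotation matrix whose columns are the frame's x, y, z axes.
In Python, from plant import manip gives the robot as it stands.
- The arm moves only by the tool move_arm, never from a script. Its argument "targets" is a list of rows, each a list of 3 entries, a list of its own where there are three numbers: the turn, a rotation vector about the world's x, y, z in degrees, then the shift along the world's x, y, z in m, then the opening, from 0 (shut) to 1 (fully open). A call has 1 to 5 rows; each row is the pose to reach, as a shift and turn from the pose commanded when the call began; what a row does not reach only later rows make up. A row lasts 1/8 s, in which the tool goes at most 62.5 mm and 10.7 degrees, less where a joint would pass 70% of its speed; a pose out of reach is approached as far as the arm can. A call with a gripper value outside its range is refused whole. The fingers move at their own pace and stop on an object; the grip force is fixed at half the most. Time passes only in rows, so rows that repeat a pose let the fingers close. It gives the time, the measured TCP pose, the force, the opening and the grip force at its end, in the units of the state.
- manip.get_obs(): the state, without advancing time (a new reading comes with each control period).
- manip.get_image(name): name is "side" or "top" or "wrist"; returns a dict with "pixels" (400x640x3 uint8, red, green, blue), "intrinsics" (3x3 intrinsics, pixels), "R" (3x3) and "t" (3): a world point X has camera coordinates R X + t. Camera axes: x right, y down, z forward; pixel columns grow to the right and rows downward; lengths in m; the calibration is good to about 2 mm. A picture is of the moment at which its call begins. There is no depth.
- manip.close_job(): hands the job in; it is judged then, once.
The state is a dict: "time_s": time; "q": joint angles; "qvel": joint speeds; "joint_torque": joint torques, N m; "tool_pos": TCP position; "orientation": TCP orientation; "wrist_force": force on the tool from outside, world axes, zero at the start; "wrist_torque": the same for the moment, N m; "opening": opening from 0.0 (shut) to 1.0 (fully open); "gripper_force": force on a finger pad.
Only numpy, scipy, OpenCV 4.12 (cv2) and the standard library are available. Lean on these libraries where they do the work, as an engineer would, in place of code of your own. Each camera call takes 0.05 s, during which the arm holds its last target. There are 200 camera calls.

## Task

The glue has set: pull every snapped-on edge clip off the wooden strip and put the clips with whole handles, including the one standing loose on the bench, into the shallow wooden tray, and those whose handle is snapped off to a stump into the deeper steel scrap bin. When all are sorted, press the white key of the tally box just until it clicks, not on towards its stop, and let it come back up. Leave the sanding block where it lies.

Things in the scene. Friction and masses are not known exactly. Their poses are not given: they have to be found in the camera images.
- clip_a_mid (a point): edge clip, black, whole red handle, 72 mm across (its x), 30 mm along the strip (its y), 126 mm tall. From its feet up: two sprung legs 0-35 mm, crossbar 72 x 30 mm at 35-51 mm, handle 22 mm (x) by 30 mm (y) at 51-126 mm. About 120 g. This point is on its middle line, 63 mm above its feet; z runs from feet to handle. Starts snapped on the strip; may be absent.
- clip_b_mid (a point): edge clip, black, whole red handle, 72 mm across (its x), 30 mm along the strip (its y), 126 mm tall. From its feet up: two sprung legs 0-35 mm, crossbar 72 x 30 mm at 35-51 mm, handle 22 mm (x) by 30 mm (y) at 51-126 mm. About 120 g. This point is on its middle line, 63 mm above its feet; z runs from feet to handle. Starts snapped on the strip; may be absent.
- clip_c_mid (a point): edge clip, black, whole red handle, 72 mm across (its x), 30 mm along the strip (its y), 126 mm tall. From its feet up: two sprung legs 0-35 mm, crossbar 72 x 30 mm at 35-51 mm, handle 22 mm (x) by 30 mm (y) at 51-126 mm. About 120 g. This point is on its middle line, 63 mm above its feet; z runs from feet to handle. Starts snapped on the strip; may be absent.
- clip_e_mid (a point): edge clip, black, whole red handle, 72 mm across (its x), 30 mm along the strip (its y), 126 mm tall. From its feet up: two sprung legs 0-35 mm, crossbar 72 x 30 mm at 35-51 mm, handle 22 mm (x) by 30 mm (y) at 51-126 mm. About 120 g. This point is on its middle line, 63 mm above its feet; z runs from feet to handle. Starts snapped on the strip; may be absent.
- clip_d_mid (a point): edge clip, black, whole red handle, 72 mm across (its x), 30 mm along the strip (its y), 126 mm tall. From its feet up: two sprung legs 0-35 mm, crossbar 72 x 30 mm at 35-51 mm, handle 22 mm (x) by 30 mm (y) at 51-126 mm. About 120 g. This point is on its middle line, 63 mm above its feet; z runs from feet to handle. This one is already off and stands loose on its feet on the bench. Always there.
- stub_a_mid (a point): broken edge clip (reject): legs and crossbar as on the whole clips, but its handle is snapped off to a stump 22 mm (x) by 30 mm (y) at 51-86 mm above the feet, so 86 mm tall in all. This point is on its middle line, 43 mm above its feet; z runs from feet to handle. Starts snapped on the strip. Always there.
- stub_b_mid (a point): broken edge clip (reject): legs and crossbar as on the whole clips, but its handle is snapped off to a stump 22 mm (x) by 30 mm (y) at 51-86 mm above the feet, so 86 mm tall in all. This point is on its middle line, 43 mm above its feet; z runs from feet to handle. Starts snapped on the strip; may be absent.
- strip: wooden strip, 44 x 24 mm section, 440 mm long (its y), fixed on two end blocks; top 74, underside 50 mm above the bench. Origin at bench level under its middle. Clips straddle it at least 64 mm apart, crossbar on its top, feet 40 mm above the bench, lips 2 mm under its edges. Pulled straight up by the handle a clip snaps off at about 9-14 N within 2 mm, then drags at 3 N for 30 mm.
- tray: shallow open wooden tray for whole clips, fixed, 260 mm (its x) by 144 mm (its y) outside, 42 mm high, walls and floor 7 mm. Origin at bench level under its middle. It and the bin may be on either side.
- scrapbin: deeper open dark steel bin for broken clips, fixed, 260 mm (its x) by 144 mm (its y) outside, 62 mm high, walls and floor 7 mm. Origin at bench level under its middle.
- key_top (a point): middle of the top face of the tally box's key: a white round key 38 mm across on a grey box (110 x 96 x 36 mm, fixed, a dark display beyond the key), its top 54 mm above the bench when up. It is on either side of the bench's middle.
- key (a joint): travel of the tally key, m, 0 up, grows as it is pressed. A snap dome: force climbs from 1.5 N to about 4.3 N at 2.8 mm, falls to about 2 N at 6.7 mm (the click; it counts from 4 mm on), then climbs again to 5 N at 9.6 mm and a hard stop at 11.5 mm. Springs back by itself.
- sandblock: cork sanding block 55 x 100 x 35 mm, bystander just beyond the strip; origin under its middle

How it is judged:
On the way, in this order (a step that is already met when the one before it is completed fails the run):
1. every whole clip lies in the tray and every broken one in the scrap bin (x of clip_a_mid in the frame of tray between -0.123 and 0.123 m and y of clip_a_mid in the frame of tray between -0.065 and 0.065 m and z of clip_a_mid in the frame of tray between 0 and 0.16 m and x of clip_b_mid in the frame of tray between -0.123 and 0.123 m and y of clip_b_mid in the frame of tray between -0.065 and 0.065 m and z of clip_b_mid in the frame of tray between 0 and 0.16 m and x of clip_c_mid in the frame of tray between -0.123 and 0.123 m and y of clip_c_mid in the frame of tray between -0.065 and 0.065 m and z of clip_c_mid in the frame of tray between 0 and 0.16 m and x of clip_e_mid in the frame of tray between -0.123 and 0.123 m and y of clip_e_mid in the frame of tray between -0.065 and 0.065 m and z of clip_e_mid in the frame of tray between 0 and 0.16 m and x of clip_d_mid in the frame of tray between -0.123 and 0.123 m and y of clip_d_mid in the frame of tray between -0.065 and 0.065 m and z of clip_d_mid in the frame of tray between 0 and 0.16 m and x of stub_a_mid in the frame of scrapbin between -0.123 and 0.123 m and y of stub_a_mid in the frame of scrapbin between -0.065 and 0.065 m and z of stub_a_mid in the frame of scrapbin between 0 and 0.16 m and x of stub_b_mid in the frame of scrapbin between -0.123 and 0.123 m and y of stub_b_mid in the frame of scrapbin between -0.065 and 0.065 m and z of stub_b_mid in the frame of scrapbin between 0 and 0.16 m), for 0.2 s.
2. the tally key is pressed past its click (value of joint key above 0.004 m).
At the end, for the whole second after the job is handed in: every whole clip present has its middle within the tray (123 mm and 65 mm of the tray's middle along its length and width) no higher than 160 mm above the bench, every broken one likewise in the scrap bin, and the tally key, having been clicked after that, is up again (under 2 mm) (all of step 1 and value of joint key below 0.002 m); the robot touches nothing.
It fails at once if the tally key is pushed by the robot far beyond its click (over 9.5 mm of its 11.5 mm) (value of joint key above 0.0095 m and contact force between the arm and key above 0.5 N).
It fails at once if the sanding block is shoved away (over 60 mm) (distance of sandblock from where it was at the start of the episode above 0.06 m).
Of clip_a, clip_b, clip_c, clip_e, stub_b only 3 to 5 are there at a start; the rules pass over those that are not, and their reading is None.
At some moment in a run one of clip_d may be knocked a few centimetres aside while the robot is not near it.
Once in a run the grip may slacken for a moment while it holds something.
It also fails if it takes over 210 s, if anything falls off the work surface, if the arm or the gripper's body presses on something with over 40 N, if the wrist force passes 120 N, or if a joint passes its speed limit or range.

## Working session

There is one attempt and no reset: what is moved stays moved. The work goes in short steps, Python scripts to look and compute and a tool call to move; the robot and the scene stay as the last step left them, time stands still between calls to the robot, and variables do not carry over. Pictures are saved under pics/ and viewed, at most 14 in all, crops included, and the job is handed in when it is done.

Besides the shell and the picture viewer there is one more tool, called after "Emit:" by a JSON object that holds its "method" and its "body", one argument or row to a line. move_arm: Moves the arm, as the interface text tells. Its arguments: {"type":"object","properties":{"targets":{"type":"array"}},"required":["targets"]}

```bash
mkdir -p pics
cat > h.py <<'E'
import numpy as np,cv2
from plant import manip
def shot(n,f):
    d=manip.get_image(n); cv2.imwrite('pics/'+f+'.png',cv2.cvtColor(d['pixels'],cv2.COLOR_RGB2BGR)); np.savez('pics/'+f+'.npz',**{k:np.array(v) for k,v in d.items()}); return d
def back(f,u,v,z):
    d=np.load('pics/'+f+'.npz');R=d['R'];t=d['t'];r=R.T@np.linalg.inv(d['intrinsics'])@np.array([u,v,1.]);c=-R.T@t
    return (c+r*(z-c[2])/r[2]).round(4)
def proj(f,X):
    d=np.load('pics/'+f+'.npz');p=d['intrinsics']@(d['R']@np.array(X)+d['t']);return (p[:2]/p[2]).round(1)
E
python3 - <<'E'
from h import *
for n in ('top','side'):
    d=shot(n,n+'0'); print(n,(-d['R'].T@d['t']),d['R'].round(2).tolist())
o=manip.get_obs();print(o['time_s'],o['tool_pos'],np.array(o['orientation']).round(3).tolist(),o['opening'])
E
```

```text
top [ 0.51914164 -0.00648012  1.28434759] [[0.03, -1.0, -0.0], [-1.0, -0.03, -0.07], [0.07, 0.01, -1.0]]
side [ 0.24975713 -0.9836881   0.9120965 ] [[0.94, -0.33, -0.01], [-0.22, -0.58, -0.78], [0.25, 0.74, -0.62]]
0.1 [0.28953673 0.60903335 0.23749255] [[-0.903, 0.429, -0.001], [0.429, 0.903, -0.002], [0.0, -0.002, -1.0]] 0.9988811545065575
```

View pics/top0.png

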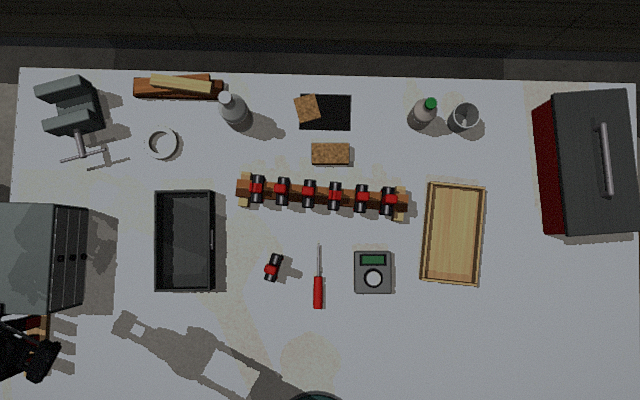

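View pics/side0.png

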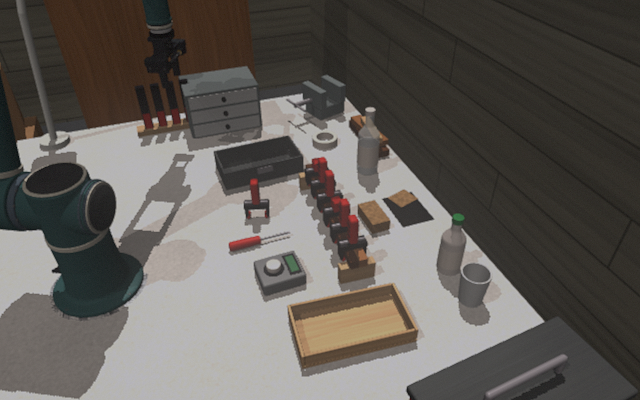

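The top view shows six clips on the strip (u≈257..388, v≈188..201), the loose clip at (273,268), the steel bin on the left (185,240), the tray on the right (453,233), and the key at (374,278). I need a zoom to tell the stubs from the whole clips.

Run:
```python
from h import *
a=cv2.imread('pics/top0.png')[165:285,230:420];b=cv2.imread('pics/side0.png')[145:285,240:400]
a=cv2.resize(a,None,fx=3.2,fy=3.2,interpolation=cv2.INTER_CUBIC)[:,:608];b=cv2.resize(b,None,fx=4,fy=4,interpolation=cv2.INTER_CUBIC)
cv2.imwrite('pics/za.png',a);cv2.imwrite('pics/zb.png',b)
print('tray',[back('top0',*p,.042) for p in((428,182),(486,185),(479,287),(420,280))])
print('bin',[back('top0',*p,.062) for p in((155,191),(215,190),(215,291),(155,290))])
print('key',back('top0',374,278,.054))
print('strip ends',back('top0',237,190,.074),back('top0',408,205,.074))
for u,v in((257,188),(283,191),(309,193),(335,195),(362,198),(388,201)): print(back('top0',u,v,.091))
print('d',back('top0',273,268,.05),back('top0',273,268,.126),'block',back('top0',330,153,.035))
```

```text
tray [array([ 0.6683, -0.2758,  0.042 ]), array([ 0.6649, -0.4271,  0.042 ]), array([ 0.4004, -0.4109,  0.042 ]), array([ 0.4136, -0.2589,  0.042 ])]
bin [array([0.6219, 0.4303, 0.062 ]), array([0.6291, 0.2758, 0.062 ]), array([0.3719, 0.2643, 0.062 ]), array([0.3698, 0.4168, 0.062 ])]
key [ 0.4162 -0.139   0.054 ]
strip ends [0.6297 0.217  0.074 ] [ 0.6043 -0.219   0.074 ]
[0.6346 0.1638 0.091 ]
[0.629  0.0982 0.091 ]
[0.6259 0.0327 0.091 ]
[ 0.6228 -0.0326  0.091 ]
[ 0.6172 -0.1005  0.091 ]
[ 0.6116 -0.1658  0.091 ]
d [0.4335 0.1204 0.05  ] [0.4387 0.1126 0.126 ] block [ 0.7386 -0.0175  0.035 ]
```

View pics/za.png

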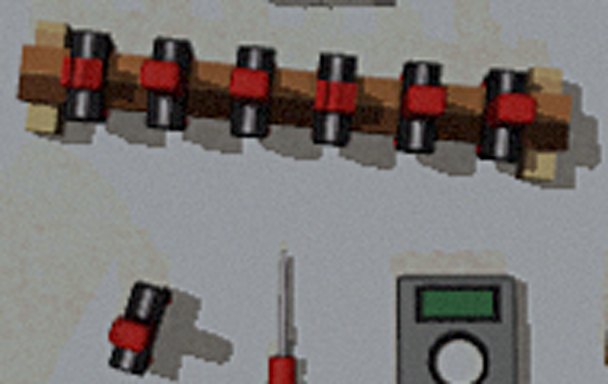

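View pics/zb.png

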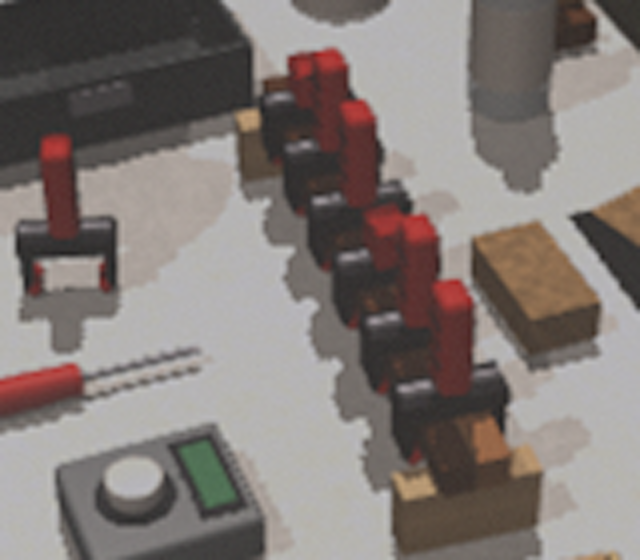

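The side zoom shows short stumps on the 1st and 4th clips counted from +y (the bin side). The 2nd, 3rd, 5th and 6th are whole, and the loose clip is whole and turned about -20°. Next I refine these poses, then move.

Run:
```python
from h import *
z=lambda x,y,h:back('top0',230+x/3.2,165+y/3.2,h)
for x,y in((89,75),(169,84),(253,91),(335,99),(420,107),(502,114)): print('bar',z(x,y,.091))
for x,y,h in((82,72,.126),(160,75,.166),(249,82,.166),(335,97,.126),(426,100,.166),(515,107,.166)): print('top',z(x,y,h))
print('d',z(131,335,.126),z(137,329,.051),z(150,292,.051)-z(122,370,.051))
```

```text
bar [0.6336 0.1617 0.091 ]
bar [0.6284 0.0986 0.091 ]
bar [0.6248 0.0325 0.091 ]
bar [ 0.6204 -0.0319  0.091 ]
bar [ 0.6161 -0.0986  0.091 ]
bar [ 0.6125 -0.1629  0.091 ]
top [0.6324 0.1622 0.126 ]
top [0.6279 0.0989 0.166 ]
top [0.6247 0.0332 0.166 ]
top [ 0.619  -0.0311  0.126 ]
top [ 0.6153 -0.0971  0.166 ]
top [ 0.612  -0.1625  0.166 ]
d [0.4345 0.1174 0.126 ] [0.434  0.1208 0.051 ] [ 0.0628 -0.0201  0.    ]
```

Emit:
{"method": "move_arm", "body": {
  "targets": [
    [[0, 0, 0], [0, -0.02, 0.05], 1],
    [[0, 0, -10], [0.01, -0.08, 0.06], 1],
    [[0, 0, -20], [0.02, -0.14, 0.06], 1],
    [[0, 0, -30], [0.04, -0.2, 0.06], 1],
    [[0, 0, -40], [0.06, -0.26, 0.06], 1]
  ]
}}

```text
time_s: 0.72
tool_pos: [0.3493, 0.3491, 0.2984]
orientation: [[-0.411, 0.911, 0.0], [0.911, 0.411, -0.0], [-0.0, -0.0, -1.0]]
wrist_force: [1.0, -1.0, -0.6]
opening: 0.999
gripper_force: 0.0
```

Emit:
{"method": "move_arm", "body": {
  "targets": [
    [[0, 0, -10], [0.02, -0.06, 0], 1],
    [[0, 0, -20], [0.04, -0.12, 0], 1],
    [[0, 0, -30], [0.06, -0.18, 0], 1],
    [[0, 0, -40], [0.08, -0.23, 0], 1],
    [[0, 0, -45], [0.08, -0.23, 0], 1]
  ]
}}

```text
time_s: 1.35
tool_pos: [0.4301, 0.1173, 0.2983]
orientation: [[0.358, 0.934, -0.0], [0.934, -0.358, -0.001], [-0.001, 0.0, -1.0]]
wrist_force: [0.1, 0.5, -0.0]
opening: 0.999
gripper_force: 0.0
```

Run:
```python
from h import *
d=shot('wrist','w1');o=manip.get_obs();print(o['time_s'],o['tool_pos'],np.degrees(np.arctan2(o['orientation'][1][1],o['orientation'][0][1])),o['q'])
for X in((.4335,.12,.051),(.4387,.1126,.126)):print(proj('w1',X))
```

```text
1.4 [0.42965785 0.11875741 0.29829356] -21.01932132993631 [ 2.13900443e-01 -2.15384360e-01  1.98535812e+00 -1.61313413e-04
  1.37228828e+00  5.80788554e-01]
[317.6 163.6]
[324.5 180.7]
```

View pics/w1.png

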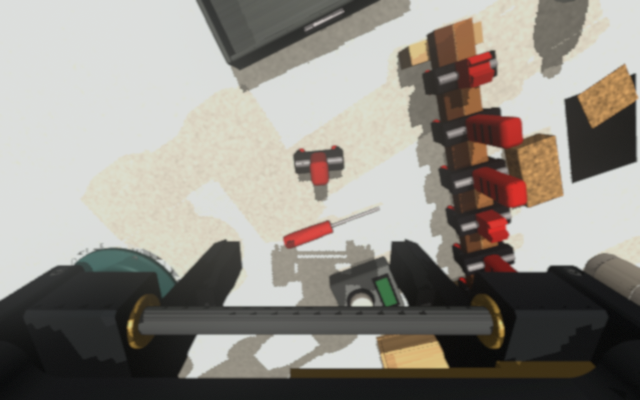

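The wrist view puts the loose clip's crossbar at (318,162), matching the projected (317.6,163.6). Descending to grasp it.

Emit:
{"method": "move_arm", "body": {
  "targets": [
    [[0, 0, 3], [0.0045, 0, -0.06], 1],
    [[0, 0, 3], [0.0045, 0, -0.12], 1],
    [[0, 0, 3], [0.0045, 0, -0.18], 1],
    [[0, 0, 3], [0.0045, 0, -0.221], 1],
    [[0, 0, 3], [0.0045, 0, -0.221], 0.5]
  ]
}}

```text
time_s: 2.02
tool_pos: [0.4298, 0.1206, 0.0741]
orientation: [[0.298, 0.955, -0.009], [0.955, -0.298, -0.002], [-0.004, -0.008, -1.0]]
wrist_force: [1.2, -0.3, 0.7]
opening: 0.91
gripper_force: 0.0
```

Emit:
{"method": "move_arm", "body": {
  "targets": [
    [[0, 0, 0], [0, 0, 0], 0],
    [[0, 0, 0], [0, 0, 0], 0],
    [[0, 0, 0], [0, 0, 0], 0],
    [[0, 0, 0], [0, 0, 0], 0],
    [[0, 0, 0], [0, 0, 0], 0]
  ]
}}

```text
time_s: 2.65
tool_pos: [0.4341, 0.1211, 0.0781]
orientation: [[0.299, 0.954, 0.001], [0.954, -0.299, 0.0], [0.0, 0.001, -1.0]]
wrist_force: [0.1, 0.1, -0.4]
opening: 0.341
gripper_force: 0.0
```

Emit:
{"method": "move_arm", "body": {
  "targets": [
    [[0, 0, 0], [0, 0, 0], 0],
    [[0, 0, 0], [0, 0, 0], 0],
    [[0, 0, 0], [0, 0, 0.02], 0],
    [[0, 0, 0], [0, 0, 0.07], 0],
    [[0, 0, 0], [0, 0, 0.12], 0]
  ]
}}

```text
time_s: 3.28
tool_pos: [0.4328, 0.1208, 0.1979]
orientation: [[0.3, 0.954, -0.003], [0.954, -0.3, -0.001], [-0.001, -0.002, -1.0]]
wrist_force: [0.1, 0.6, -1.1]
opening: 0.249
gripper_force: 30.0
```

Emit:
{"method": "move_arm", "body": {
  "targets": [
    [[0, 0, 3], [0.005, -0.05, 0.02], 0],
    [[0, 0, 6], [0.01, -0.1, 0.02], 0],
    [[0, 0, 9], [0.02, -0.15, 0.02], 0],
    [[0, 0, 12], [0.03, -0.2, 0.02], 0],
    [[0, 0, 14], [0.04, -0.25, 0.02], 0]
  ]
}}

```text
time_s: 3.9
tool_pos: [0.4736, -0.1305, 0.2173]
orientation: [[0.059, 0.998, -0.001], [0.998, -0.059, 0.0], [0.0, -0.001, -1.0]]
wrist_force: [0.8, -0.1, -1.1]
opening: 0.247
gripper_force: 30.0
```

Emit:
{"method": "move_arm", "body": {
  "targets": [
    [[0, 0, 0], [0, -0.06, 0], 0],
    [[0, 0, 0], [0, -0.12, 0], 0],
    [[0, 0, 0], [0, -0.18, 0], 0],
    [[0, 0, 0], [0, -0.23, 0], 0],
    [[0, 0, 0], [0, -0.251, 0], 0]
  ]
}}

```text
time_s: 4.53
tool_pos: [0.4731, -0.3823, 0.2168]
orientation: [[0.062, 0.998, -0.001], [0.998, -0.062, 0.001], [0.001, -0.001, -1.0]]
wrist_force: [-0.7, 1.1, -0.9]
opening: 0.247
gripper_force: 30.0
```

Emit:
{"method": "move_arm", "body": {
  "targets": [
    [[0, 0, 0], [0, 0, -0.04], 0],
    [[0, 0, 0], [0, 0, -0.09], 0],
    [[0, 0, 0], [0, 0, -0.12], 0],
    [[0, 0, 0], [0, 0, -0.128], 0],
    [[0, 0, 0], [0, 0, -0.128], 0]
  ]
}}

```text
time_s: 5.15
tool_pos: [0.474, -0.3794, 0.0897]
orientation: [[0.059, 0.998, -0.001], [0.998, -0.059, 0.001], [0.001, -0.001, -1.0]]
wrist_force: [0.3, 0.5, -0.8]
opening: 0.244
gripper_force: 30.0
```

Emit:
{"method": "move_arm", "body": {
  "targets": [
    [[0, 0, 0], [0, 0, 0], 0.7],
    [[0, 0, 0], [0, 0, 0], 0.7],
    [[0, 0, 0], [0, 0, 0], 0.7],
    [[0, 0, 0], [0, 0, 0.04], 0.9],
    [[0, 0, 0], [0, 0, 0.1], 1]
  ]
}}

```text
time_s: 5.78
tool_pos: [0.4724, -0.3788, 0.1886]
orientation: [[0.06, 0.998, -0.004], [0.998, -0.06, 0.003], [0.003, -0.004, -1.0]]
wrist_force: [0.8, -0.3, 0.4]
opening: 0.79
gripper_force: 0.0
```

Emit:
{"method": "move_arm", "body": {
  "targets": [
    [[0, 0, 0], [0.03, 0.045, 0.03], 1],
    [[0, 0, 0], [0.06, 0.09, 0.03], 1],
    [[0, 0, 0], [0.09, 0.135, 0.03], 1],
    [[0, 0, 0], [0.12, 0.18, 0.03], 1],
    [[0, 0, 0], [0.1385, 0.217, 0.03], 1]
  ]
}}

```text
time_s: 6.4
tool_pos: [0.6136, -0.1611, 0.2203]
orientation: [[0.059, 0.998, 0.001], [0.998, -0.059, -0.0], [-0.0, 0.001, -1.0]]
wrist_force: [-0.2, -0.7, -0.5]
opening: 1.003
gripper_force: 0.0
```

Run:
```python
from h import *
d=shot('top','top1');shot('wrist','w2');o=manip.get_obs();print(o['time_s'],o['tool_pos'],np.degrees(np.arctan2(o['orientation'][1][1],o['orientation'][0][1])))
for X in((.6125,-.163,.091),(.612,-.1625,.166)):print(proj('w2',X))
```

```text
6.5 [ 0.61406503 -0.1593095   0.22016314] -3.1874986217721637
[313.8 197. ]
[312.8 226.2]
```

View pics/w2.png

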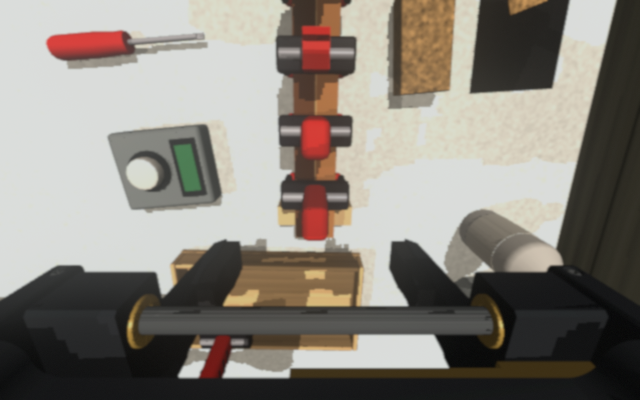

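The wrist view shows clip 6's crossbar at (315,195), against a predicted (314,197). Clips 5 and 6 are whole and clip 4 is a stub. The placed clip is visible in the tray.

Emit:
{"method": "move_arm", "body": {
  "targets": [
    [[0, 0, 0], [-0.001, -0.003, -0.04], 0.8],
    [[0, 0, 0], [-0.001, -0.003, -0.09], 0.8],
    [[0, 0, 0], [-0.001, -0.003, -0.102], 0.7],
    [[0, 0, 0], [-0.001, -0.003, -0.102], 0.3],
    [[0, 0, 0], [-0.001, -0.003, -0.102], 0]
  ]
}}

```text
time_s: 7.12
tool_pos: [0.6129, -0.1668, 0.1202]
orientation: [[0.06, 0.998, 0.004], [0.998, -0.06, -0.001], [-0.001, 0.004, -1.0]]
wrist_force: [0.4, 0.4, -0.2]
opening: 0.497
gripper_force: 0.0
```

Emit:
{"method": "move_arm", "body": {
  "targets": [
    [[0, 0, 0], [0, 0, 0], 0],
    [[0, 0, 0], [0, 0, 0], 0],
    [[0, 0, 0], [0, 0, 0], 0],
    [[0, 0, 0], [0, 0, 0], 0],
    [[0, 0, 0], [0, 0, 0], 0]
  ]
}}

```text
time_s: 7.75
tool_pos: [0.6132, -0.1663, 0.1189]
orientation: [[0.06, 0.998, 0.004], [0.998, -0.06, -0.001], [-0.001, 0.004, -1.0]]
wrist_force: [5.6, -1.1, 2.5]
opening: 0.247
gripper_force: 30.0
```

Emit:
{"method": "move_arm", "body": {
  "targets": [
    [[0, 0, 0], [0, 0, 0.005], 0],
    [[0, 0, 0], [0, 0, 0.015], 0],
    [[0, 0, 0], [0, 0, 0.03], 0],
    [[0, 0, 0], [0, 0, 0.06], 0],
    [[0, 0, 0], [0, 0, 0.09], 0]
  ]
}}

```text
time_s: 8.38
tool_pos: [0.6095, -0.1655, 0.2069]
orientation: [[0.06, 0.998, -0.005], [0.998, -0.06, 0.001], [0.001, -0.005, -1.0]]
wrist_force: [0.6, -0.4, -1.7]
opening: 0.245
gripper_force: 30.0
```

Emit:
{"method": "move_arm", "body": {
  "targets": [
    [[0, 0, 0], [-0.004, -0.055, 0.015], 0],
    [[0, 0, 0], [-0.008, -0.11, 0.015], 0],
    [[0, 0, 0], [-0.012, -0.165, 0.015], 0],
    [[0, 0, 0], [-0.017, -0.223, 0.015], 0],
    [[0, 0, 0], [-0.017, -0.223, 0.005], 0]
  ]
}}

```text
time_s: 9.0
tool_pos: [0.5925, -0.3931, 0.2122]
orientation: [[0.064, 0.998, -0.002], [0.998, -0.064, -0.001], [-0.001, -0.002, -1.0]]
wrist_force: [0.4, -0.2, -0.6]
opening: 0.248
gripper_force: 30.0
```

Emit:
{"method": "move_arm", "body": {
  "targets": [
    [[0, 0, 0], [0, 0, -0.04], 0],
    [[0, 0, 0], [0, 0, -0.09], 0],
    [[0, 0, 0], [0, 0, -0.115], 0],
    [[0, 0, 0], [0, 0, -0.124], 0],
    [[0, 0, 0], [0, 0, -0.124], 0]
  ]
}}

```text
time_s: 9.62
tool_pos: [0.5941, -0.3879, 0.0885]
orientation: [[0.059, 0.998, -0.001], [0.998, -0.059, 0.001], [0.001, -0.001, -1.0]]
wrist_force: [0.5, 1.1, -0.7]
opening: 0.244
gripper_force: 30.0
```

Emit:
{"method": "move_arm", "body": {
  "targets": [
    [[0, 0, 0], [0, 0, 0], 0.7],
    [[0, 0, 0], [0, 0, 0], 0.7],
    [[0, 0, 0], [0, 0, 0], 0.7],
    [[0, 0, 0], [0, 0, 0.05], 0.9],
    [[0, 0, 0], [0, 0, 0.11], 1]
  ]
}}

```text
time_s: 10.25
tool_pos: [0.5932, -0.3882, 0.1978]
orientation: [[0.06, 0.998, -0.004], [0.998, -0.06, 0.002], [0.002, -0.004, -1.0]]
wrist_force: [0.1, -1.2, 0.8]
opening: 0.786
gripper_force: 0.0
```

Emit:
{"method": "move_arm", "body": {
  "targets": [
    [[0, 0, 0], [0.004, 0.055, 0.02], 1],
    [[0, 0, 0], [0.008, 0.115, 0.02], 1],
    [[0, 0, 0], [0.013, 0.175, 0.02], 1],
    [[0, 0, 0], [0.018, 0.235, 0.02], 1],
    [[0, 0, 0], [0.022, 0.29, 0.02], 1]
  ]
}}

```text
time_s: 10.88
tool_pos: [0.6163, -0.097, 0.2193]
orientation: [[0.06, 0.998, 0.001], [0.998, -0.06, -0.0], [0.0, 0.001, -1.0]]
wrist_force: [0.4, 0.1, 0.9]
opening: 1.004
gripper_force: 0.0
```

Emit:
{"method": "move_arm", "body": {
  "targets": [
    [[0, 0, 0], [0, 0, 0], 0.8],
    [[0, 0, 0], [0, 0, -0.05], 0.8],
    [[0, 0, 0], [0, 0, -0.1], 0.6],
    [[0, 0, 0], [0, 0, -0.1], 0.3],
    [[0, 0, 0], [0, 0, -0.1], 0]
  ]
}}

```text
time_s: 11.5
tool_pos: [0.6174, -0.1001, 0.1203]
orientation: [[0.061, 0.998, 0.002], [0.998, -0.061, -0.001], [-0.0, 0.002, -1.0]]
wrist_force: [0.3, 0.3, 1.3]
opening: 0.482
gripper_force: 0.0
```

Emit:
{"method": "move_arm", "body": {
  "targets": [
    [[0, 0, 0], [0, 0, 0], 0],
    [[0, 0, 0], [0, 0, 0], 0],
    [[0, 0, 0], [0, 0, 0], 0],
    [[0, 0, 0], [0, 0, 0], 0],
    [[0, 0, 0], [0, 0, 0], 0]
  ]
}}

```text
time_s: 12.12
tool_pos: [0.618, -0.0995, 0.1209]
orientation: [[0.06, 0.998, 0.004], [0.998, -0.06, -0.001], [-0.001, 0.004, -1.0]]
wrist_force: [0.6, -0.7, 7.1]
opening: 0.251
gripper_force: 30.0
```

Emit:
{"method": "move_arm", "body": {
  "targets": [
    [[0, 0, 0], [0, 0, 0.005], 0],
    [[0, 0, 0], [0, 0, 0.015], 0],
    [[0, 0, 0], [0, 0, 0.03], 0],
    [[0, 0, 0], [0, 0, 0.06], 0],
    [[0, 0, 0], [0, 0, 0.1], 0]
  ]
}}

```text
time_s: 12.75
tool_pos: [0.6145, -0.0985, 0.2175]
orientation: [[0.06, 0.998, -0.005], [0.998, -0.06, 0.001], [0.001, -0.005, -1.0]]
wrist_force: [1.0, -0.6, -1.3]
opening: 0.246
gripper_force: 30.0
```

Emit:
{"method": "move_arm", "body": {
  "targets": [
    [[0, 0, 0], [-0.004, -0.055, 0.015], 0],
    [[0, 0, 0], [-0.009, -0.115, 0.015], 0],
    [[0, 0, 0], [-0.014, -0.175, 0.015], 0],
    [[0, 0, 0], [-0.018, -0.235, 0.015], 0],
    [[0, 0, 0], [-0.019, -0.249, 0.005], 0]
  ]
}}

```text
time_s: 13.38
tool_pos: [0.5964, -0.3516, 0.2238]
orientation: [[0.063, 0.998, -0.0], [0.998, -0.063, -0.001], [-0.001, 0.0, -1.0]]
wrist_force: [1.9, 0.3, -0.9]
opening: 0.247
gripper_force: 30.0
```

Emit:
{"method": "move_arm", "body": {
  "targets": [
    [[0, 0, 0], [0, 0, -0.02], 0],
    [[0, 0, 0], [0, 0, -0.07], 0],
    [[0, 0, 0], [0, 0, -0.115], 0],
    [[0, 0, 0], [0, 0, -0.132], 0],
    [[0, 0, 0], [0, 0, -0.132], 0]
  ]
}}

```text
time_s: 14.0
tool_pos: [0.5973, -0.3459, 0.0908]
orientation: [[0.058, 0.998, -0.002], [0.998, -0.058, 0.001], [0.001, -0.002, -1.0]]
wrist_force: [0.5, -0.5, -1.3]
opening: 0.246
gripper_force: 30.0
```

Emit:
{"method": "move_arm", "body": {
  "targets": [
    [[0, 0, 0], [0, 0, 0], 0.7],
    [[0, 0, 0], [0, 0, 0], 0.7],
    [[0, 0, 0], [0, 0, 0], 0.7],
    [[0, 0, 0], [0, 0, 0.05], 0.9],
    [[0, 0, 0], [0, 0, 0.11], 1]
  ]
}}

```text
time_s: 14.62
tool_pos: [0.5961, -0.3473, 0.201]
orientation: [[0.06, 0.998, -0.003], [0.998, -0.06, 0.002], [0.002, -0.004, -1.0]]
wrist_force: [0.9, -0.8, 0.0]
opening: 0.787
gripper_force: 0.0
```

Run:
```python
from h import *
d=shot('top','top2');shot('side','side2');o=manip.get_obs();print(o['time_s'],o['tool_pos'])
a=cv2.imread('pics/top2.png')[160:300,230:500];b=cv2.imread('pics/side2.png')[130:380,240:440]
cv2.imwrite('pics/z2.png',np.hstack([cv2.resize(a,(540,280)),cv2.resize(b,(224,280))]))
```

```text
14.725 [ 0.60166847 -0.35073838  0.21173494]
```

View pics/z2.png

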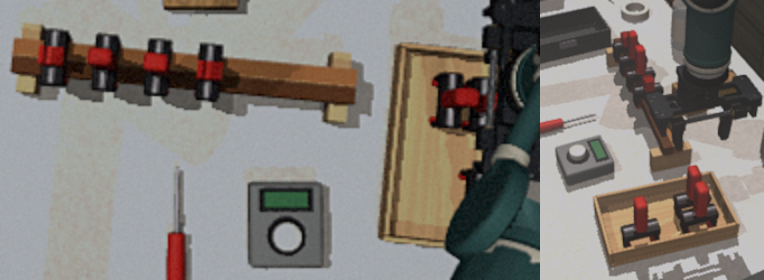

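All three whole clips stand in the tray, and four clips remain on the strip. Checking that the arm has settled, since the last reading moved.

Emit:
{"method": "move_arm", "body": {
  "targets": [
    [[0, 0, 0], [0, 0, 0], 1],
    [[0, 0, 0], [0, 0, 0], 1]
  ]
}}

```text
time_s: 14.98
tool_pos: [0.5963, -0.3474, 0.1997]
orientation: [[0.06, 0.998, -0.003], [0.998, -0.06, 0.002], [0.002, -0.003, -1.0]]
wrist_force: [-0.2, -0.4, -0.8]
opening: 0.998
gripper_force: 0.0
```

Emit:
{"method": "move_arm", "body": {
  "targets": [
    [[0, 0, 0], [0.004, 0.055, 0.02], 1],
    [[0, 0, 0], [0.008, 0.115, 0.02], 1],
    [[0, 0, 0], [0.013, 0.175, 0.02], 1],
    [[0, 0, 0], [0.018, 0.235, 0.02], 1],
    [[0, 0, 0], [0.022, 0.29, 0.02], 1]
  ]
}}

```text
time_s: 15.6
tool_pos: [0.6181, -0.0557, 0.2193]
orientation: [[0.06, 0.998, -0.004], [0.998, -0.06, 0.001], [0.0, -0.004, -1.0]]
wrist_force: [1.1, 0.5, -0.2]
opening: 0.998
gripper_force: 0.0
```

Emit:
{"method": "move_arm", "body": {
  "targets": [
    [[0, 0, 0], [0.003, 0.05, 0], 0.9],
    [[0, 0, 0], [0.0055, 0.09, 0], 0.8],
    [[0, 0, 0], [0.0055, 0.09, 0], 0.8],
    [[0, 0, 0], [0.0055, 0.09, -0.05], 0.8],
    [[0, 0, 0], [0.0055, 0.09, -0.1], 0.6]
  ]
}}

```text
time_s: 16.23
tool_pos: [0.6247, 0.0311, 0.1201]
orientation: [[0.06, 0.998, 0.0], [0.998, -0.06, -0.001], [-0.001, 0.0, -1.0]]
wrist_force: [0.4, 0.4, -0.6]
opening: 0.713
gripper_force: 0.0
```

Emit:
{"method": "move_arm", "body": {
  "targets": [
    [[0, 0, 0], [0, 0, 0], 0.2],
    [[0, 0, 0], [0, 0, 0], 0],
    [[0, 0, 0], [0, 0, 0], 0],
    [[0, 0, 0], [0, 0, 0], 0],
    [[0, 0, 0], [0, 0, 0], 0]
  ]
}}

```text
time_s: 16.85
tool_pos: [0.6265, 0.0319, 0.124]
orientation: [[0.06, 0.998, 0.004], [0.998, -0.06, -0.0], [0.0, 0.004, -1.0]]
wrist_force: [1.6, -0.7, 5.1]
opening: 0.246
gripper_force: 30.0
```

Emit:
{"method": "move_arm", "body": {
  "targets": [
    [[0, 0, 0], [0, 0, 0], 0],
    [[0, 0, 0], [0, 0, 0], 0],
    [[0, 0, 0], [0, 0, 0], 0],
    [[0, 0, 0], [0, 0, 0.006], 0],
    [[0, 0, 0], [0, 0, 0.018], 0]
  ]
}}

```text
time_s: 17.48
tool_pos: [0.6251, 0.032, 0.1384]
orientation: [[0.06, 0.998, 0.001], [0.998, -0.06, -0.0], [-0.0, 0.001, -1.0]]
wrist_force: [5.1, -1.1, -6.5]
opening: 0.246
gripper_force: 29.9
```

Emit:
{"method": "move_arm", "body": {
  "targets": [
    [[0, 0, 0], [0, 0, 0.02], 0],
    [[0, 0, 0], [0, 0, 0.06], 0],
    [[0, 0, 0], [0, 0, 0.115], 0],
    [[0, 0, 0], [0, 0, 0.115], 0]
  ]
}}

```text
time_s: 17.98
tool_pos: [0.6275, 0.0323, 0.2613]
orientation: [[0.06, 0.998, 0.009], [0.998, -0.06, 0.0], [0.001, 0.009, -1.0]]
wrist_force: [0.8, 0.0, -1.3]
opening: 0.247
gripper_force: 29.9
```

Emit:
{"method": "move_arm", "body": {
  "targets": [
    [[0, 0, 0], [-0.004, -0.055, 0], 0],
    [[0, 0, 0], [-0.009, -0.115, 0], 0],
    [[0, 0, 0], [-0.014, -0.175, 0], 0],
    [[0, 0, 0], [-0.018, -0.235, 0], 0],
    [[0, 0, 0], [-0.022, -0.29, 0], 0]
  ]
}}

```text
time_s: 18.6
tool_pos: [0.6011, -0.2593, 0.2529]
orientation: [[0.06, 0.998, -0.003], [0.998, -0.06, 0.002], [0.002, -0.003, -1.0]]
wrist_force: [0.4, 0.3, -0.6]
opening: 0.247
gripper_force: 30.0
```

Emit:
{"method": "move_arm", "body": {
  "targets": [
    [[0, 0, 0], [-0.004, -0.047, 0], 0],
    [[0, 0, 0], [-0.004, -0.047, 0], 0],
    [[0, 0, 0], [-0.004, -0.047, -0.05], 0],
    [[0, 0, 0], [-0.004, -0.047, -0.1], 0],
    [[0, 0, 0], [-0.004, -0.047, -0.14], 0]
  ]
}}

```text
time_s: 19.23
tool_pos: [0.5971, -0.3025, 0.1113]
orientation: [[0.059, 0.998, -0.004], [0.998, -0.059, 0.003], [0.003, -0.004, -1.0]]
wrist_force: [0.6, -0.2, -1.9]
opening: 0.244
gripper_force: 30.0
```

Emit:
{"method": "move_arm", "body": {
  "targets": [
    [[0, 0, 0], [0, 0, 0], 0],
    [[0, 0, 0], [0, 0, 0], 0]
  ]
}}

```text
time_s: 19.48
tool_pos: [0.5994, -0.3042, 0.1158]
orientation: [[0.059, 0.998, 0.001], [0.998, -0.059, 0.0], [0.001, 0.0, -1.0]]
wrist_force: [-0.5, -0.6, -1.1]
opening: 0.245
gripper_force: 30.0
```

Emit:
{"method": "move_arm", "body": {
  "targets": [
    [[0, 0, 0], [0, 0, -0.018], 0],
    [[0, 0, 0], [0, 0, -0.023], 0],
    [[0, 0, 0], [0, 0, -0.023], 0],
    [[0, 0, 0], [0, 0, -0.023], 0.5],
    [[0, 0, 0], [0, 0, -0.023], 0.7]
  ]
}}

```text
time_s: 20.1
tool_pos: [0.5991, -0.3052, 0.0922]
orientation: [[0.06, 0.998, 0.001], [0.998, -0.06, -0.0], [-0.0, 0.001, -1.0]]
wrist_force: [0.7, -1.0, -0.1]
opening: 0.451
gripper_force: 0.0
```

Emit:
{"method": "move_arm", "body": {
  "targets": [
    [[0, 0, 0], [0, 0, 0], 0.7],
    [[0, 0, 0], [0, 0, 0], 0.7],
    [[0, 0, 0], [0, 0, 0.05], 0.9],
    [[0, 0, 0], [0, 0, 0.11], 1],
    [[0, 0, 0], [0, 0, 0.13], 1]
  ]
}}

```text
time_s: 20.72
tool_pos: [0.6011, -0.3062, 0.2272]
orientation: [[0.06, 0.998, 0.007], [0.998, -0.06, -0.004], [-0.003, 0.007, -1.0]]
wrist_force: [-0.5, -0.5, 0.3]
opening: 0.997
gripper_force: 0.0
```

Emit:
{"method": "move_arm", "body": {
  "targets": [
    [[0, 0, 0], [0.004, 0.055, 0], 1],
    [[0, 0, 0], [0.008, 0.115, 0], 1],
    [[0, 0, 0], [0.013, 0.175, 0], 1],
    [[0, 0, 0], [0.017, 0.235, 0], 1],
    [[0, 0, 0], [0.021, 0.295, 0], 1]
  ]
}}

```text
time_s: 21.35
tool_pos: [0.6192, -0.0081, 0.2207]
orientation: [[0.06, 0.998, -0.001], [0.998, -0.06, 0.0], [0.0, -0.001, -1.0]]
wrist_force: [1.1, -0.3, 0.3]
opening: 0.997
gripper_force: 0.0
```

Emit:
{"method": "move_arm", "body": {
  "targets": [
    [[0, 0, 0], [0.004, 0.055, 0], 0.9],
    [[0, 0, 0], [0.0075, 0.109, 0], 0.8],
    [[0, 0, 0], [0.0075, 0.109, 0], 0.8],
    [[0, 0, 0], [0.0075, 0.109, -0.05], 0.8],
    [[0, 0, 0], [0.0075, 0.109, -0.1], 0.6]
  ]
}}

```text
time_s: 21.98
tool_pos: [0.6277, 0.0981, 0.1209]
orientation: [[0.06, 0.998, 0.002], [0.998, -0.06, -0.0], [-0.0, 0.002, -1.0]]
wrist_force: [0.0, 0.2, -0.2]
opening: 0.709
gripper_force: 0.0
```

Emit:
{"method": "move_arm", "body": {
  "targets": [
    [[0, 0, 0], [0, 0, 0], 0.2],
    [[0, 0, 0], [0, 0, 0], 0],
    [[0, 0, 0], [0, 0, 0], 0],
    [[0, 0, 0], [0, 0, 0], 0],
    [[0, 0, 0], [0, 0, 0], 0]
  ]
}}

```text
time_s: 22.6
tool_pos: [0.63, 0.099, 0.1242]
orientation: [[0.06, 0.998, 0.006], [0.998, -0.06, 0.0], [0.001, 0.006, -1.0]]
wrist_force: [4.4, -0.4, 2.1]
opening: 0.248
gripper_force: 30.1
```

Emit:
{"method": "move_arm", "body": {
  "targets": [
    [[0, 0, 0], [0, 0, 0], 0],
    [[0, 0, 0], [0, 0, 0], 0],
    [[0, 0, 0], [0, 0, 0], 0],
    [[0, 0, 0], [0, 0, 0.006], 0],
    [[0, 0, 0], [0, 0, 0.018], 0]
  ]
}}

```text
time_s: 23.22
tool_pos: [0.628, 0.0988, 0.1381]
orientation: [[0.06, 0.998, 0.001], [0.998, -0.06, -0.0], [-0.0, 0.001, -1.0]]
wrist_force: [6.9, -1.2, -6.3]
opening: 0.251
gripper_force: 30.0
```

Emit:
{"method": "move_arm", "body": {
  "targets": [
    [[0, 0, 0], [0, 0, 0.02], 0],
    [[0, 0, 0], [0, 0, 0.06], 0],
    [[0, 0, 0], [0, 0, 0.115], 0],
    [[0, 0, 0], [0, 0, 0.115], 0]
  ]
}}

```text
time_s: 23.72
tool_pos: [0.6291, 0.0996, 0.26]
orientation: [[0.06, 0.998, 0.007], [0.998, -0.06, 0.001], [0.002, 0.007, -1.0]]
wrist_force: [-0.3, -0.1, -1.5]
opening: 0.245
gripper_force: 30.1
```

Emit:
{"method": "move_arm", "body": {
  "targets": [
    [[0, 0, 0], [-0.02, -0.053, 0], 0],
    [[0, 0, 0], [-0.04, -0.108, 0], 0],
    [[0, 0, 0], [-0.06, -0.162, 0], 0],
    [[0, 0, 0], [-0.08, -0.216, 0], 0],
    [[0, 0, 0], [-0.1, -0.268, 0], 0]
  ]
}}

```text
time_s: 24.35
tool_pos: [0.5246, -0.1696, 0.2522]
orientation: [[0.06, 0.998, -0.005], [0.998, -0.06, 0.002], [0.002, -0.005, -1.0]]
wrist_force: [0.7, 0.3, -1.6]
opening: 0.246
gripper_force: 30.1
```

Emit:
{"method": "move_arm", "body": {
  "targets": [
    [[0, 0, 0], [-0.02, -0.055, 0], 0],
    [[0, 0, 0], [-0.04, -0.108, 0], 0],
    [[0, 0, 0], [-0.048, -0.129, 0], 0],
    [[0, 0, 0], [-0.048, -0.129, -0.04], 0],
    [[0, 0, 0], [-0.048, -0.129, -0.1], 0]
  ]
}}

```text
time_s: 24.98
tool_pos: [0.4791, -0.2984, 0.1539]
orientation: [[0.061, 0.998, 0.001], [0.998, -0.061, -0.0], [-0.0, 0.001, -1.0]]
wrist_force: [0.1, -0.7, -1.8]
opening: 0.243
gripper_force: 30.1
```

Emit:
{"method": "move_arm", "body": {
  "targets": [
    [[0, 0, 0], [0, 0, -0.04], 0],
    [[0, 0, 0], [0, 0, -0.055], 0],
    [[0, 0, 0], [0, 0, -0.055], 0]
  ]
}}

```text
time_s: 25.35
tool_pos: [0.478, -0.2969, 0.098]
orientation: [[0.06, 0.998, -0.004], [0.998, -0.06, 0.003], [0.002, -0.004, -1.0]]
wrist_force: [0.3, 0.6, -0.8]
opening: 0.248
gripper_force: 30.1
```

Emit:
{"method": "move_arm", "body": {
  "targets": [
    [[0, 0, 0], [0, 0, -0.008], 0],
    [[0, 0, 0], [0, 0, -0.008], 0],
    [[0, 0, 0], [0, 0, -0.008], 0.4],
    [[0, 0, 0], [0, 0, -0.008], 0.7],
    [[0, 0, 0], [0, 0, -0.008], 0.7]
  ]
}}

```text
time_s: 25.98
tool_pos: [0.4797, -0.2982, 0.0923]
orientation: [[0.06, 0.998, 0.001], [0.998, -0.06, -0.001], [-0.001, 0.001, -1.0]]
wrist_force: [-0.8, 0.4, 0.8]
opening: 0.562
gripper_force: 0.0
```

Emit:
{"method": "move_arm", "body": {
  "targets": [
    [[0, 0, 0], [0, 0, 0], 0.7],
    [[0, 0, 0], [0, 0, 0.05], 0.9],
    [[0, 0, 0], [0, 0, 0.11], 1],
    [[0, 0, 0], [0, 0, 0.13], 1],
    [[0, 0, 0], [0, 0, 0.13], 1]
  ]
}}

```text
time_s: 26.6
tool_pos: [0.4803, -0.2986, 0.2235]
orientation: [[0.06, 0.998, 0.003], [0.998, -0.06, -0.002], [-0.002, 0.003, -1.0]]
wrist_force: [0.7, -0.8, 0.3]
opening: 0.997
gripper_force: 0.0
```

Emit:
{"method": "move_arm", "body": {
  "targets": [
    [[0, 0, 0], [0.025, 0.05, 0], 1],
    [[0, 0, 0], [0.053, 0.105, 0], 1],
    [[0, 0, 0], [0.082, 0.16, 0], 1],
    [[0, 0, 0], [0.111, 0.214, 0], 1],
    [[0, 0, 0], [0.14, 0.266, 0], 1]
  ]
}}

```text
time_s: 27.22
tool_pos: [0.6183, -0.0299, 0.2181]
orientation: [[0.06, 0.998, -0.005], [0.998, -0.06, 0.0], [-0.0, -0.005, -1.0]]
wrist_force: [1.0, -0.2, -0.3]
opening: 1.002
gripper_force: 0.0
```

Emit:
{"method": "move_arm", "body": {
  "targets": [
    [[0, 0, 0], [0, 0, 0], 0.8],
    [[0, 0, 0], [0, 0, -0.05], 0.8],
    [[0, 0, 0], [0, 0, -0.1], 0.7],
    [[0, 0, 0], [0, 0, -0.121], 0.6],
    [[0, 0, 0], [0, 0, -0.121], 0.4]
  ]
}}

```text
time_s: 27.85
tool_pos: [0.6169, -0.0325, 0.0978]
orientation: [[0.061, 0.998, -0.006], [0.998, -0.061, 0.0], [0.0, -0.006, -1.0]]
wrist_force: [1.2, -0.1, -0.9]
opening: 0.505
gripper_force: 0.0
```

Emit:
{"method": "move_arm", "body": {
  "targets": [
    [[0, 0, 0], [0, 0, 0], 0],
    [[0, 0, 0], [0, 0, 0], 0],
    [[0, 0, 0], [0, 0, 0], 0],
    [[0, 0, 0], [0, 0, 0], 0],
    [[0, 0, 0], [0, 0, 0], 0]
  ]
}}

```text
time_s: 28.48
tool_pos: [0.6223, -0.0324, 0.1034]
orientation: [[0.06, 0.998, 0.007], [0.998, -0.06, -0.001], [-0.0, 0.007, -1.0]]
wrist_force: [4.4, -1.8, 6.0]
opening: 0.245
gripper_force: 29.9
```

Emit:
{"method": "move_arm", "body": {
  "targets": [
    [[0, 0, 0], [0, 0, 0], 0],
    [[0, 0, 0], [0, 0, 0.006], 0],
    [[0, 0, 0], [0, 0, 0.018], 0],
    [[0, 0, 0], [0, 0, 0.04], 0],
    [[0, 0, 0], [0, 0, 0.08], 0]
  ]
}}

```text
time_s: 29.1
tool_pos: [0.6162, -0.0316, 0.1782]
orientation: [[0.06, 0.998, -0.008], [0.998, -0.06, 0.001], [0.0, -0.008, -1.0]]
wrist_force: [0.3, -0.4, -1.3]
opening: 0.25
gripper_force: 29.9
```

Emit:
{"method": "move_arm", "body": {
  "targets": [
    [[0, 0, 0], [0, 0, 0.045], 0],
    [[0, 0, 0], [-0.01, 0.055, 0.045], 0],
    [[0, 0, 0], [-0.02, 0.11, 0.045], 0],
    [[0, 0, 0], [-0.03, 0.165, 0.045], 0],
    [[0, 0, 0], [-0.04, 0.22, 0.045], 0]
  ]
}}

```text
time_s: 29.72
tool_pos: [0.5772, 0.1892, 0.2247]
orientation: [[0.06, 0.998, -0.004], [0.998, -0.06, -0.001], [-0.001, -0.003, -1.0]]
wrist_force: [0.8, 0.1, -0.4]
opening: 0.246
gripper_force: 29.9
```

Emit:
{"method": "move_arm", "body": {
  "targets": [
    [[0, 0, 0], [-0.01, 0.055, 0], 0],
    [[0, 0, 0], [-0.02, 0.11, 0], 0],
    [[0, 0, 0], [-0.029, 0.16, 0], 0],
    [[0, 0, 0], [-0.029, 0.16, 0], 0],
    [[0, 0, 0], [-0.029, 0.16, -0.05], 0]
  ]
}}

```text
time_s: 30.35
tool_pos: [0.5526, 0.3498, 0.1797]
orientation: [[0.058, 0.998, 0.007], [0.998, -0.058, 0.004], [0.004, 0.007, -1.0]]
wrist_force: [1.4, 1.2, -2.3]
opening: 0.249
gripper_force: 29.9
```

Emit:
{"method": "move_arm", "body": {
  "targets": [
    [[0, 0, 0], [0, 0, -0.05], 0],
    [[0, 0, 0], [0, 0, -0.08], 0],
    [[0, 0, 0], [0, 0, -0.1], 0],
    [[0, 0, 0], [0, 0, -0.1], 0],
    [[0, 0, 0], [0, 0, -0.1], 0]
  ]
}}

```text
time_s: 30.98
tool_pos: [0.5514, 0.3483, 0.0772]
orientation: [[0.06, 0.998, 0.002], [0.998, -0.06, 0.001], [0.001, 0.002, -1.0]]
wrist_force: [0.5, -0.1, -0.2]
opening: 0.249
gripper_force: 29.9
```

Emit:
{"method": "move_arm", "body": {
  "targets": [
    [[0, 0, 0], [0, 0, -0.006], 0],
    [[0, 0, 0], [0, 0, -0.006], 0],
    [[0, 0, 0], [0, 0, -0.006], 0.7],
    [[0, 0, 0], [0, 0, -0.006], 0.7],
    [[0, 0, 0], [0, 0, -0.006], 0.7]
  ]
}}

```text
time_s: 31.6
tool_pos: [0.5503, 0.348, 0.0698]
orientation: [[0.06, 0.998, -0.0], [0.998, -0.06, -0.0], [-0.0, -0.0, -1.0]]
wrist_force: [-0.3, -0.1, 0.1]
opening: 0.565
gripper_force: 0.0
```

Emit:
{"method": "move_arm", "body": {
  "targets": [
    [[0, 0, 0], [0, 0, 0], 0.7],
    [[0, 0, 0], [0, 0, 0.05], 0.9],
    [[0, 0, 0], [0, 0, 0.1], 1],
    [[0, 0, 0], [0, 0, 0.129], 1],
    [[0, 0, 0], [0, 0, 0.129], 1]
  ]
}}

```text
time_s: 32.22
tool_pos: [0.5522, 0.3491, 0.2023]
orientation: [[0.06, 0.998, 0.006], [0.998, -0.06, 0.003], [0.004, 0.006, -1.0]]
wrist_force: [0.5, 0.7, 0.6]
opening: 1.002
gripper_force: 0.0
```

Emit:
{"method": "move_arm", "body": {
  "targets": [
    [[0, 0, 0], [0.02, -0.05, 0], 1],
    [[0, 0, 0], [0.045, -0.1, 0], 1],
    [[0, 0, 0], [0.07, -0.15, 0], 1],
    [[0, 0, 0], [0.0825, -0.1865, 0], 1],
    [[0, 0, 0], [0.0825, -0.1865, 0], 0.8]
  ]
}}

```text
time_s: 32.85
tool_pos: [0.6324, 0.1585, 0.1958]
orientation: [[0.064, 0.998, -0.004], [0.998, -0.064, -0.001], [-0.001, -0.004, -1.0]]
wrist_force: [-0.2, 1.3, 0.7]
opening: 0.911
gripper_force: 0.0
```

Run:
```python
from h import *
shot('wrist','w3');shot('side','side3');o=manip.get_obs();print(o['time_s'],o['tool_pos'])
for X in((.6336,.162,.091),(.633,.162,.126)):print(proj('w3',X))
a=cv2.imread('pics/w3.png')[0:300,200:440];b=cv2.imread('pics/side3.png')[80:380,200:440]
cv2.imwrite('pics/z3.png',cv2.resize(np.hstack([a,b]),None,fx=1.6,fy=1.6))
```

```text
32.95 [0.63176164 0.16133714 0.19652075]
[318.  194.8]
[317.5 207.9]
```

View pics/z3.png

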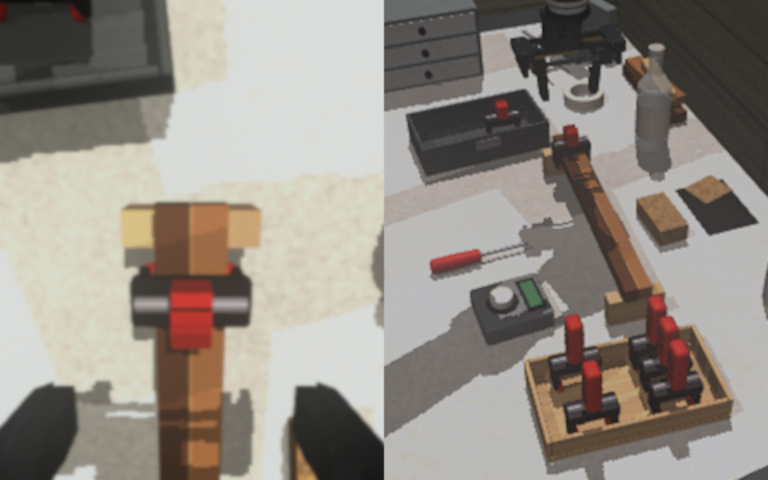

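All five whole clips stand in the tray, one stub is in the bin, and the last stub's crossbar is at (319,190) in the wrist frame, well aligned.

Emit:
{"method": "move_arm", "body": {
  "targets": [
    [[0, 0, 0], [0, 0.002, -0.04], 0.8],
    [[0, 0, 0], [0, 0.002, -0.08], 0.8],
    [[0, 0, 0], [0, 0.002, -0.098], 0.7],
    [[0, 0, 0], [0, 0.002, -0.098], 0.4],
    [[0, 0, 0], [0, 0.002, -0.098], 0]
  ]
}}

```text
time_s: 33.58
tool_pos: [0.6339, 0.1643, 0.1023]
orientation: [[0.059, 0.998, 0.002], [0.998, -0.059, 0.001], [0.001, 0.002, -1.0]]
wrist_force: [-0.5, 0.1, 0.5]
opening: 0.496
gripper_force: 0.0
```

Emit:
{"method": "move_arm", "body": {
  "targets": [
    [[0, 0, 0], [0, 0, 0], 0],
    [[0, 0, 0], [0, 0, 0], 0],
    [[0, 0, 0], [0, 0, 0], 0],
    [[0, 0, 0], [0, 0, 0], 0],
    [[0, 0, 0], [0, 0, 0], 0]
  ]
}}

```text
time_s: 34.2
tool_pos: [0.635, 0.1637, 0.1025]
orientation: [[0.06, 0.998, 0.005], [0.998, -0.06, 0.001], [0.001, 0.005, -1.0]]
wrist_force: [4.9, -0.2, 5.5]
opening: 0.248
gripper_force: 30.0
```

Emit:
{"method": "move_arm", "body": {
  "targets": [
    [[0, 0, 0], [0, 0, 0], 0],
    [[0, 0, 0], [0, 0, 0.006], 0],
    [[0, 0, 0], [0, 0, 0.018], 0],
    [[0, 0, 0], [0, 0, 0.04], 0],
    [[0, 0, 0], [0, 0, 0.08], 0]
  ]
}}

```text
time_s: 34.83
tool_pos: [0.629, 0.1628, 0.1771]
orientation: [[0.06, 0.998, -0.01], [0.998, -0.06, -0.002], [-0.002, -0.01, -1.0]]
wrist_force: [0.5, -0.0, -1.0]
opening: 0.249
gripper_force: 29.9
```

Emit:
{"method": "move_arm", "body": {
  "targets": [
    [[0, 0, 0], [-0.03, 0.03, 0.02], 0],
    [[0, 0, 0], [-0.07, 0.07, 0.02], 0],
    [[0, 0, 0], [-0.11, 0.11, 0.02], 0],
    [[0, 0, 0], [-0.15, 0.15, 0.02], 0],
    [[0, 0, 0], [-0.1845, 0.181, 0.02], 0]
  ]
}}

```text
time_s: 35.45
tool_pos: [0.4446, 0.3447, 0.1989]
orientation: [[0.059, 0.998, -0.005], [0.998, -0.059, -0.003], [-0.003, -0.005, -1.0]]
wrist_force: [1.1, 0.7, -1.5]
opening: 0.247
gripper_force: 29.9
```

Emit:
{"method": "move_arm", "body": {
  "targets": [
    [[0, 0, 0], [0, 0, 0], 0],
    [[0, 0, 0], [0, 0, -0.05], 0],
    [[0, 0, 0], [0, 0, -0.1], 0],
    [[0, 0, 0], [0, 0, -0.128], 0],
    [[0, 0, 0], [0, 0, -0.128], 0]
  ]
}}

```text
time_s: 36.08
tool_pos: [0.4469, 0.3423, 0.0699]
orientation: [[0.061, 0.998, -0.005], [0.998, -0.061, -0.004], [-0.004, -0.005, -1.0]]
wrist_force: [-0.1, -0.1, -1.0]
opening: 0.248
gripper_force: 30.0
```

Emit:
{"method": "move_arm", "body": {
  "targets": [
    [[0, 0, 0], [0, 0, 0], 0],
    [[0, 0, 0], [0, 0, 0], 0.7],
    [[0, 0, 0], [0, 0, 0], 0.7],
    [[0, 0, 0], [0, 0, 0], 0.7],
    [[0, 0, 0], [0, 0, 0], 0.7]
  ]
}}

```text
time_s: 36.7
tool_pos: [0.4484, 0.3447, 0.073]
orientation: [[0.06, 0.998, 0.0], [0.998, -0.06, 0.0], [0.0, 0.0, -1.0]]
wrist_force: [-0.1, -0.3, -0.2]
opening: 0.677
gripper_force: 0.0
```

Emit:
{"method": "move_arm", "body": {
  "targets": [
    [[0, 0, 0], [0, 0, 0.01], 0.7],
    [[0, 0, 0], [0, 0, 0.05], 0.7],
    [[0, 0, 0], [0, 0, 0.1], 0.4],
    [[0, 0, 0], [0, 0, 0.11], 0.2],
    [[0, 0, 0], [0, 0, 0.11], 0]
  ]
}}

```text
time_s: 37.33
tool_pos: [0.4489, 0.3449, 0.184]
orientation: [[0.06, 0.998, 0.002], [0.998, -0.06, 0.001], [0.002, 0.002, -1.0]]
wrist_force: [-0.1, 0.4, -0.1]
opening: 0.387
gripper_force: 0.0
```

Emit:
{"method": "move_arm", "body": {
  "targets": [
    [[0, 0, 0], [-0.003, -0.05, 0], 0],
    [[0, 0, 0], [-0.007, -0.1, 0], 0],
    [[0, 0, 0], [-0.01, -0.16, 0], 0],
    [[0, 0, 0], [-0.014, -0.22, 0], 0],
    [[0, 0, 0], [-0.018, -0.275, 0], 0]
  ]
}}

```text
time_s: 37.95
tool_pos: [0.4284, 0.0676, 0.1806]
orientation: [[0.059, 0.998, -0.003], [0.998, -0.059, -0.001], [-0.001, -0.003, -1.0]]
wrist_force: [0.8, -0.2, -0.4]
opening: 0.009
gripper_force: 0.0
```

Emit:
{"method": "move_arm", "body": {
  "targets": [
    [[0, 0, 0], [-0.004, -0.05, 0], 0],
    [[0, 0, 0], [-0.008, -0.1, 0], 0],
    [[0, 0, 0], [-0.012, -0.16, -0.03], 0],
    [[0, 0, 0], [-0.015, -0.209, -0.06], 0],
    [[0, 0, 0], [-0.015, -0.209, -0.06], 0]
  ]
}}

```text
time_s: 38.58
tool_pos: [0.4112, -0.141, 0.1183]
orientation: [[0.066, 0.998, -0.008], [0.998, -0.065, 0.003], [0.002, -0.009, -1.0]]
wrist_force: [1.1, 0.1, 0.2]
opening: 0.005
gripper_force: 0.0
```

Run:
```python
from h import *
shot('wrist','w4');shot('top','top4');o=manip.get_obs();print(o['time_s'],o['tool_pos'],o['opening'])
print(proj('w4',(.4162,-.139,.054)),proj('w4',o['tool_pos']))
a=cv2.imread('pics/w4.png')[0:400,160:480];b=cv2.imread('pics/top4.png')[160:300,140:500]
b=cv2.resize(b,(460,180));a=cv2.resize(a,(320,400))
c=np.zeros((400,780,3),np.uint8);c[:,:320]=a;c[:180,320:]=b;cv2.imwrite('pics/z4.png',c)
```

```text
38.675 [ 0.41369483 -0.13911358  0.12089744] 0.00517937155062113
[323.4 211.9] [321.2 254. ]
```

View pics/z4.png

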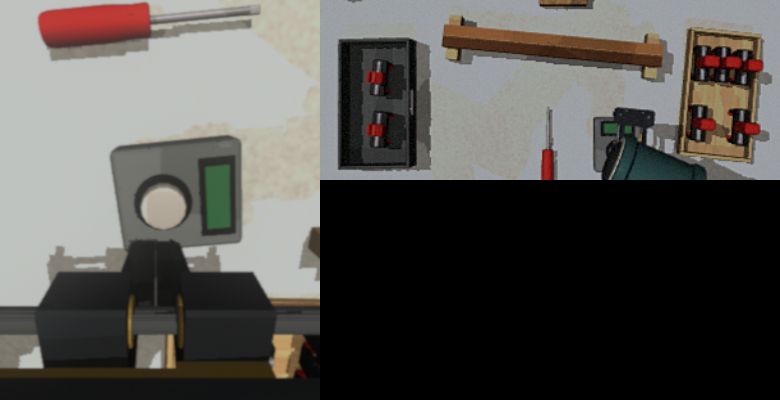

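The key sits at (323,208) in the wrist frame, against a predicted (323.4,211.9). The top view shows five whole clips in the tray, two stubs in the bin, and an empty strip. Descending slowly to the key.

Emit:
{"method": "move_arm", "body": {
  "targets": [
    [[0, 0, 0], [0.002, 0, -0.02], 0],
    [[0, 0, 0], [0.002, 0, -0.04], 0],
    [[0, 0, 0], [0.002, 0, -0.055], 0],
    [[0, 0, 0], [0.002, 0, -0.06], 0],
    [[0, 0, 0], [0.002, 0, -0.06], 0]
  ]
}}

```text
time_s: 39.3
tool_pos: [0.4175, -0.139, 0.0627]
orientation: [[0.059, 0.998, -0.0], [0.998, -0.059, 0.0], [0.0, -0.0, -1.0]]
wrist_force: [-0.7, -0.5, 0.9]
opening: 0.004
gripper_force: 0.0
```

Emit:
{"method": "move_arm", "body": {
  "targets": [
    [[0, 0, 0], [0, 0, 0], 0],
    [[0, 0, 0], [0, 0, 0], 0],
    [[0, 0, 0], [0, 0, 0], 0]
  ]
}}

```text
time_s: 39.67
tool_pos: [0.4177, -0.1397, 0.0631]
orientation: [[0.06, 0.998, 0.001], [0.998, -0.06, -0.0], [-0.0, 0.001, -1.0]]
wrist_force: [-0.2, 0.2, 0.2]
opening: 0.002
gripper_force: 0.0
```

Now at z ≈ 0.063, 9 mm above the key. Stepping down.

Emit:
{"method": "move_arm", "body": {
  "targets": [
    [[0, 0, 0], [0, 0, -0.004], 0],
    [[0, 0, 0], [0, 0, -0.007], 0],
    [[0, 0, 0], [0, 0, -0.009], 0],
    [[0, 0, 0], [0, 0, -0.01], 0],
    [[0, 0, 0], [0, 0, -0.01], 0]
  ]
}}

```text
time_s: 40.3
tool_pos: [0.4171, -0.1394, 0.0527]
orientation: [[0.06, 0.998, -0.001], [0.998, -0.06, 0.0], [0.0, -0.001, -1.0]]
wrist_force: [-2.3, 0.5, 4.5]
opening: 0.004
gripper_force: 1.8
```

Emit:
{"method": "move_arm", "body": {
  "targets": [
    [[0, 0, 0], [0, 0, -0.001], 0],
    [[0, 0, 0], [0, 0, -0.001], 0]
  ]
}}

```text
time_s: 40.55
tool_pos: [0.4171, -0.1394, 0.0517]
orientation: [[0.06, 0.998, -0.0], [0.998, -0.06, 0.0], [0.0, -0.0, -1.0]]
wrist_force: [-3.1, 0.6, 4.6]
opening: 0.005
gripper_force: 2.1
```

Emit:
{"method": "move_arm", "body": {
  "targets": [
    [[0, 0, 0], [0, 0, -0.001], 0],
    [[0, 0, 0], [0, 0, -0.001], 0]
  ]
}}

```text
time_s: 40.8
tool_pos: [0.4171, -0.1394, 0.0506]
orientation: [[0.06, 0.998, -0.0], [0.998, -0.06, 0.0], [0.0, -0.0, -1.0]]
wrist_force: [-2.0, -0.1, 3.4]
opening: 0.007
gripper_force: 1.9
```

Emit:
{"method": "move_arm", "body": {
  "targets": [
    [[0, 0, 0], [0, 0, -0.001], 0],
    [[0, 0, 0], [0, 0, -0.001], 0]
  ]
}}

```text
time_s: 41.05
tool_pos: [0.4173, -0.1395, 0.0496]
orientation: [[0.06, 0.998, -0.0], [0.998, -0.06, 0.0], [0.0, -0.0, -1.0]]
wrist_force: [-2.0, -0.2, 2.6]
opening: 0.005
gripper_force: 1.4
```

Emit:
{"method": "move_arm", "body": {
  "targets": [
    [[0, 0, 0], [0, 0, -0.001], 0],
    [[0, 0, 0], [0, 0, -0.001], 0]
  ]
}}

```text
time_s: 41.3
tool_pos: [0.4175, -0.1395, 0.0486]
orientation: [[0.06, 0.998, 0.0], [0.998, -0.06, -0.0], [-0.0, 0.0, -1.0]]
wrist_force: [-0.9, 0.2, 2.9]
opening: 0.004
gripper_force: 1.1
```

The force passed its 4.6 N peak and fell to the valley, so the key has clicked. Retreating.

Emit:
{"method": "move_arm", "body": {
  "targets": [
    [[0, 0, 0], [0, 0, 0.01], 0],
    [[0, 0, 0], [0, 0, 0.04], 0],
    [[0, 0, 0], [0, 0, 0.09], 0],
    [[0, 0, 0], [0, 0, 0.14], 0],
    [[0, 0, 0], [0, 0, 0.14], 0]
  ]
}}

```text
time_s: 41.92
tool_pos: [0.4211, -0.1409, 0.1943]
orientation: [[0.06, 0.998, 0.011], [0.998, -0.06, -0.004], [-0.003, 0.011, -1.0]]
wrist_force: [-0.1, -0.4, -0.1]
opening: 0.006
gripper_force: 0.0
```

Emit:
{"method": "move_arm", "body": {
  "targets": [
    [[0, 0, 0], [0, 0.06, 0], 0],
    [[0, 0, 0], [0, 0.12, 0], 0],
    [[0, 0, 0], [0, 0.18, 0], 0],
    [[0, 0, 0], [0, 0.18, 0], 0],
    [[0, 0, 0], [0, 0.18, 0], 0]
  ]
}}

```text
time_s: 42.55
tool_pos: [0.417, 0.0404, 0.1881]
orientation: [[0.058, 0.998, -0.001], [0.998, -0.058, -0.001], [-0.001, -0.001, -1.0]]
wrist_force: [0.8, -1.7, 0.1]
opening: 0.005
gripper_force: 0.0
```

Run:
```python
from h import *
shot('top','top5');shot('side','side5')
a=cv2.imread('pics/top5.png')[160:300,140:500];b=cv2.imread('pics/side5.png')[80:380,200:440]
cv2.imwrite('pics/z5.png',np.hstack([cv2.resize(a,(540,210)),cv2.resize(b,(168,210))]))
```

```text
(no output)
```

View pics/z5.png

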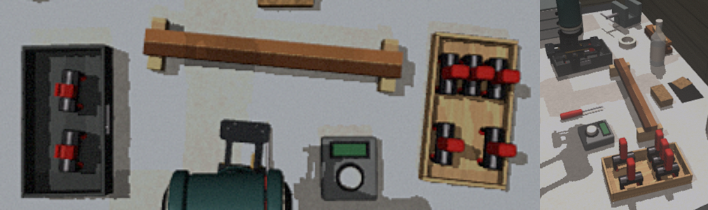

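The tray holds five whole clips, the bin holds two stubs, the strip is empty, the key is up and nothing touches the arm.

```bash
python3 -c "
from plant import manip
print(manip.close_job())"
```

```text
the job is handed in; nothing more can be done
None
```

Job handed in at about 43 s; the judge returned no verdict. By the last pictures and the force readings, all five whole clips are in the tray, both stubs are in the scrap bin, the tally key was pressed past its click and is back up, and the sanding block was not touched.

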